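# Cure two filter-module lids with a hand-held UV lamp

### The arm

A 7-joint arm with a two-finger parallel gripper is mounted at the origin on the work surface. World frame = base frame: x ahead of the robot, y to its left, z up, the work surface at z = 0. Lengths are in m, angles in rad, forces in N, time in s.
With the tool pointing down it reaches from about 0.4 to 0.85 m from the base axis. Payload 4.5 kg.
Tool frame: the origin (TCP) lies at the very end of the fingers, on their centre line; the grasp point (between the pads) lies ctrl.pinch_z behind it (ctrl.pinch_z is the distance from the TCP to the grasp point, in m); z points along the fingers, y is the line along which they close (so a half turn about z gives the same grasp; the last joint's range is limited). The gripper opens to 88 mm and grips with 3 to 60 N. Pads are 18 mm wide; open, the fingers measure 123 mm over their backs; the gripper's body (75 mm by 187 mm) begins 45 mm behind the grasp point.
Start: joints at [1.303, 0.689, -0.195, 1.565, 0.157, 0.902, -0.215], TCP at [0.186, -0.597, 0.239] pointing down, gripper open.
Joint ranges: [-3.01, 3.01], [-0.46, 2.08], [-1.47, 1.51], [0.13, 2.56], [-1, 4.14], [0.04, 2.09], [-2.66, 2.66]. Speed limits (rad/s): [2.57, 2.57, 3.14, 3.14, 3.14, 3.14, 3.14].

### API

Orientations are given as a unit quaternion [w, x, y, z].
In Python, from station import ctrl gives the robot as it stands. Calls block until the motion is done:
- ctrl.move_to(position, orientation): joint-space move of the TCP to a pose.
- ctrl.movel(position, max_speed=0.15, ori=None, until_force=None): straight line of the TCP; ori=None keeps the orientation; max_speed is the mean speed in m/s. With until_force (N) it stops when the force on the tool has changed by that much, and returns True; else False.
- ctrl.set_joints(angles): joint-space move.
- ctrl.set_gripper(opening): finger opening in m; the grip force is fixed at half the most; returns when the fingers have stopped.
- ctrl.sleep(seconds).
- ctrl.inverse_kinematics(position, orientation): joint angles nearest the present ones, or None.
- ctrl.snapshot(name): name is "side" or "top"; returns a dict with "img" (480x640x3 uint8, blue, green, red), "intrinsics" (3x3 intrinsics, pixels), "rvec" (rotation vector, rad) and "tvec" (3), from world to camera coordinates, as OpenCV has them. Camera axes: x right, y down, z forward; pixel columns grow to the right and rows downward; lengths in m; the calibration is good to about 2 mm. A picture is of the moment at which its call begins. There is no depth.
A pose or a line that the arm cannot do raises ctrl.Unreachable and nothing moves.
- ctrl.sign_off(): hands the job in; it is judged then, once.
Readings, each from a call of its own:
- ctrl.current_time_s(): time.
- ctrl.current_qpos(): joint angles.
- ctrl.current_qvel(): joint speeds.
- ctrl.current_joint_efforts(): joint torques, N m.
- ctrl.current_position(): TCP position.
- ctrl.current_tcp_rot(): TCP orientation.
- ctrl.current_wrist_force(): force on the tool from outside, world axes, zero at the start.
- ctrl.current_wrist_torque(): the same for the moment, N m.
- ctrl.current_width(): finger opening in m.
- ctrl.current_finger_force(): force on a finger pad.
Only numpy, scipy, OpenCV 4.12 (cv2) and the standard library are available. Lean on these libraries where they do the work, as an engineer would, in place of code of your own. Each camera call takes 0.05 s, during which the arm holds its last target. There are 200 camera calls.

### The job

Two filter modules in the open fibre tray, the one with blue ends and the one with orange ends, have glass lids ready for UV curing. Take the cordless UV lamp up out of its charging dock, hold it still for two full seconds over the blue module's lid - upright, window centred about a centimetre above the glass, the oblong window lined up with the length of the lid - then carry it over the partitions to the orange module and finish there in the same way, still holding the lamp steady about a centimetre above its lid when you stop. Neither the lamp nor the gripper may touch the tray or anything fixed in it, and everything else on the bench stays where it is.

Things in the scene. Friction and masses are not known exactly. Their poses are not given: they have to be found in the camera images.
- lamp_grip (a point): centre of the grip of the cordless UV lamp, the point to grasp. The lamp is an upright oblong bar 165 mm long, 0.2 to 0.35 kg, standing window-down in its dock. White-grey grip with violet top: 40 (x) x 30 (y) mm, flat sides, reaching 41 mm below and 43 mm above this point; grasp from above across the 30 mm (y). Axes: z up, x along the long side of body and window
- lamp_window (a point): centre of the lamp's violet window, 26 (x) x 9 (y) mm, in the nose's end face: lowest point of the upright lamp, 122 mm straight below lamp_grip, same axes. Above it: black nose 34 x 16 mm to 18 mm, aluminium barrel 40 x 28 mm to 75 mm, black flange 50 x 38 mm to 81 mm, then the grip. It lights by itself when out of the dock
- dock: dark grey charging dock, fixed: base 100 (x) x 86 (y) x 8 mm, block 66 x 54 mm up to 90 mm, with an open-topped pocket 43 x 31 mm where the lamp's barrel stands with 1.5 mm play; the lamp's flange rests on the rim, its window 15 mm above the bench. Lift the lamp straight up 80 mm to clear it. Origin: centre of the underside, z up
- chassis: open light grey sheet-metal tray, fixed: 200 (x) x 254 (y) mm, walls 44 mm high; green adapters stick out 23 mm on the +x side, cable glands 26 mm on the -x side, rack ears 24 mm at the +x corners. Two partitions 42 mm high along x at y = -42 and 42 mm (x -80 to 40 mm) make three bays, one module in each. Origin: centre of the underside, z up
- lid_blue (a point): centre of the top face of the glass lid of the blue-ended module. Lid 30 (x) x 14 (y) mm, its top 17 mm above the bench; x along the lid's length, z up. Which bay the module sits in varies
- lid_orange (a point): the same point and axes on the orange-ended module
- module_blue: aluminium filter module, housing 60 (x) x 26 (y) x 10 mm including its two blue end caps, a short blue cable boot at each end; screwed down in the tray; origin: centre of its underside, 6 mm above the bench, 11 mm below the lid's top; x along its length
- module_orange: aluminium filter module, housing 60 (x) x 26 (y) x 10 mm including its two orange end caps, a short orange cable boot at each end; screwed down in the tray; origin and axes likewise
- module_green: aluminium filter module, housing 60 (x) x 26 (y) x 10 mm including its two green end caps, a short green cable boot at each end; screwed down in the tray; already finished, nothing to do; origin and axes likewise
- tape: bystander: roll of blue tape lying flat, 68 mm across, 19 mm high; origin: centre of the underside
- stripper: bystander: fibre stripper pliers with a black and a yellow handle, 150 mm long, 14 mm high; origin: under the pivot
- phone: bystander: black phone lying flat, 72 x 150 x 8 mm; origin: centre of the underside
- cleaver: bystander: blue fibre cleaver 58 x 62 x 48 mm; origin: centre of the underside
- dispenser: bystander: white alcohol pump dispenser with red collar, 60 mm across, 113 mm tall; origin: centre of the underside
- cleaner: bystander: white connector-cleaner pen lying flat, 140 mm long, 20 mm high; origin: underside near mid-length
- capjar: bystander: small clear jar with a red cap, 28 mm across, 27 mm tall, standing loose in the tray near its +x wall; origin: centre of the underside

How it is judged:
By the outcome, as a careful person would: the job done as asked, in the order asked, and still so for the second after the job is handed in, while the arm keeps its last pose, push and grip.
It also fails if it takes over 59 s, if anything falls off the work surface, if the arm or the gripper's body presses on something with over 40 N, if the wrist force passes 120 N, or if a joint passes its speed limit or range.

## Working session

There is one attempt and no reset: what is moved stays moved. The work goes in short steps, each a Python script; the robot and the scene stay as the last script left them, time stands still between calls to the robot, and variables do not carry over. Pictures are saved under pics/ and viewed, at most 10 in all, crops included, and the job is handed in when it is done.

```bash
mkdir -p pics; ls
cat > h.py <<'E'
import numpy as np, cv2
from station import ctrl
def cam(s):
    R=cv2.Rodrigues(np.array(s["rvec"],float))[0]; t=np.array(s["tvec"],float).ravel(); K=np.array(s["intrinsics"],float)
    return K,R,t
def ray(s,uv,z):
    K,R,t=cam(s); d=R.T@np.linalg.inv(K)@np.array([uv[0],uv[1],1.]); c=-R.T@t
    return c+d*(z-c[2])/d[2]
def proj(s,p):
    K,R,t=cam(s); q=K@(R@np.array(p,float)+t); return q[:2]/q[2]
E
python3 - <<'E'
from h import *
import pickle
for n in("top","side"):
    s=ctrl.snapshot(n); pickle.dump(s,open(n+"0.pkl","wb")); cv2.imwrite(f"pics/{n}0.png",s["img"])
    K,R,t=cam(s); print(n,K.round(1).tolist(),(-R.T@t).round(3),R.round(3).tolist())
print(ctrl.pinch_z,ctrl.current_tcp_rot(),ctrl.current_time_s())
E
```

```text
pics
top [[618.6, 0.0, 312.2], [0.0, 618.6, 224.3], [0.0, 0.0, 1.0]] [0.202 0.018 1.638] [[0.018, -1.0, 0.007], [-0.974, -0.019, -0.226], [0.226, -0.002, -0.974]]
side [[464.5, 0.0, 319.8], [0.0, 464.5, 236.9], [0.0, 0.0, 1.0]] [0.02  0.516 0.734] [[-0.687, -0.727, 0.006], [-0.484, 0.451, -0.75], [0.542, -0.518, -0.661]]
0.0187 [-7.97652804e-04  9.88631616e-01  1.50355775e-01 -1.79229241e-04] 0.1
```

View pics/top0.png

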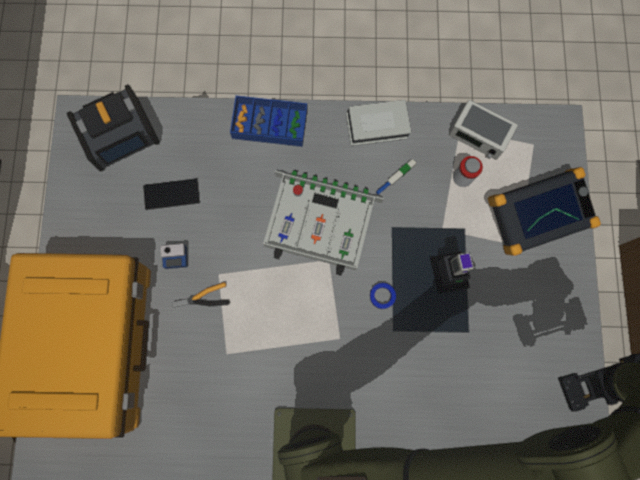

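View pics/side0.png

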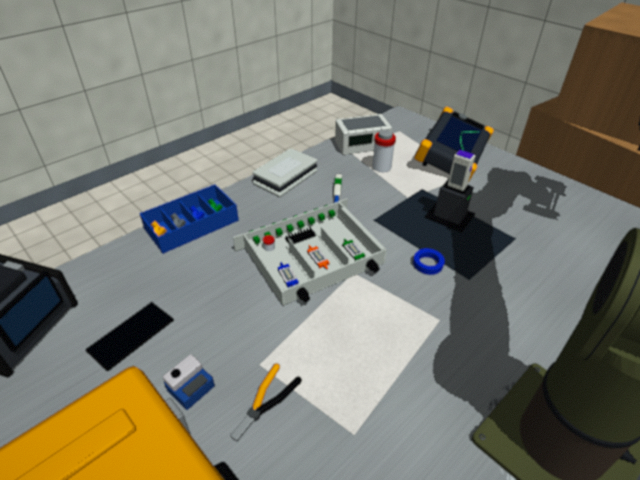

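Top view: tray near (320,225), blue module (286,228) in the +y bay, orange (319,229) in the middle, green (346,243). The lamp's violet top is at (464,262) in the dock. Next I measure by colour.

```bash
cat > meas.py <<'E'
from h import *
import pickle
from scipy import ndimage as ni
def blobs(s,box,lo,hi,smin=90,vmin=60,amin=3):
    x0,y0,x1,y1=box; c=s["img"][y0:y1,x0:x1]; h=cv2.cvtColor(c,cv2.COLOR_BGR2HSV)
    m=((h[...,0]>=lo)&(h[...,0]<=hi)&(h[...,1]>smin)&(h[...,2]>vmin))
    l,n=ni.label(m,np.ones((3,3))); out=[]
    for i in range(1,n+1):
        k=l==i; a=k.sum()
        if a<amin: continue
        w=k*h[...,1].astype(float); cy,cx=ni.center_of_mass(w); out.append((int(a),cx+x0,cy+y0))
    return sorted(out,reverse=True),m
E
python3 - <<'E'
from meas import *
T=pickle.load(open("top0.pkl","rb"));S=pickle.load(open("side0.pkl","rb"))
for nm,s,bb in(("top",T,{"blue":(265,205,305,255),"orange":(303,205,334,255),"green":(334,222,362,268),"violet":(445,245,485,280)}),
            ("side",S,{"blue":(270,255,305,292),"orange":(303,238,335,275),"green":(338,232,372,262),"violet":(445,145,480,170)})):
    for c,(lo,hi) in {"blue":(105,130),"orange":(3,18),"green":(50,90),"violet":(125,150)}.items():
        b,m=blobs(s,bb[c],lo,hi); z=.18 if c=="violet" else .011
        print(nm,c,[(a,round(x,1),round(y,1),*ray(s,(x,y),z).round(4)[:2]) for a,x,y in b[:4]])
        if c=="violet":
            k=np.argwhere(m)[:,::-1]+np.array(bb[c][:2]); w=np.array([ray(s,q,.18)[:2] for q in k])
            print(cv2.minAreaRect((w*1000).astype(np.float32)))
a=cv2.resize(T["img"][160:280,255:385],None,fx=4,fy=4,interpolation=cv2.INTER_CUBIC)
b=cv2.resize(T["img"][225:305,425:490],None,fx=4,fy=4,interpolation=cv2.INTER_CUBIC)
o=np.zeros((480,800,3),np.uint8);o[:480,:520]=a;o[:320,530:790]=b;cv2.imwrite("pics/topc.png",o)
E
```

```text
top blue [(36, np.float64(282.4), np.float64(236.3), np.float64(0.5452), np.float64(0.0936)), (32, np.float64(289.2), np.float64(217.9), np.float64(0.5964), np.float64(0.0766))]
top orange [(44, np.float64(320.5), np.float64(218.9), np.float64(0.5952), np.float64(-0.0081)), (44, np.float64(315.3), np.float64(237.9), np.float64(0.5425), np.float64(0.0051))]
top green [(25, np.float64(343.1), np.float64(252.5), np.float64(0.5041), np.float64(-0.0699)), (23, np.float64(348.5), np.float64(233.8), np.float64(0.5553), np.float64(-0.084))]
top violet [(123, np.float64(465.7), np.float64(260.6), np.float64(0.4583), np.float64(-0.354))]
((454.7066650390625, -355.1007385253906), (40.30851745605469, 22.314035415649414), 16.213193893432617)
side blue [(67, np.float64(291.8), np.float64(282.5), np.float64(0.5468), np.float64(0.0928)), (47, np.float64(282.7), np.float64(265.9), np.float64(0.5981), np.float64(0.0749))]
side orange [(79, np.float64(323.3), np.float64(263.7), np.float64(0.5422), np.float64(0.005)), (48, np.float64(311.6), np.float64(248.5), np.float64(0.5962), np.float64(-0.0095))]
side green [(43, np.float64(359.0), np.float64(256.0), np.float64(0.5052), np.float64(-0.0706)), (33, np.float64(346.8), np.float64(242.0), np.float64(0.5566), np.float64(-0.0844))]
side violet [(89, np.float64(464.7), np.float64(153.6), np.float64(0.4574), np.float64(-0.3558))]
((458.10302734375, -355.8844299316406), (32.84834671020508, 27.110004425048828), 10.829097747802734)
```

View pics/topc.png

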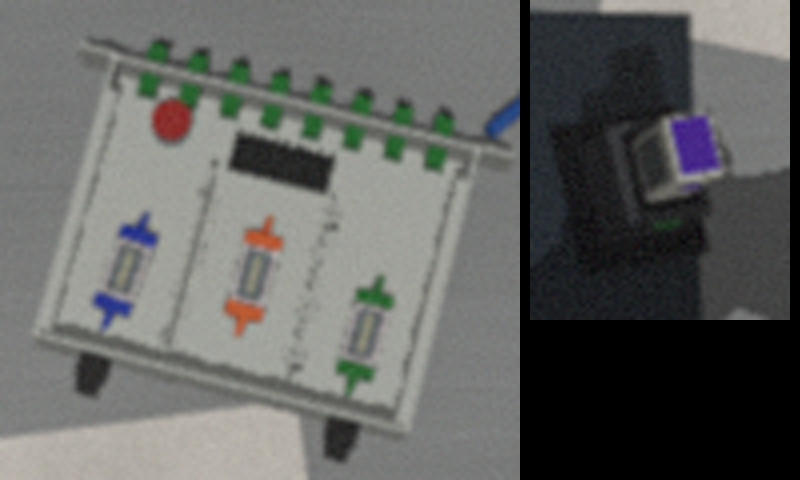

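The zoom confirms it: blue module at about (125,268) in the crop, orange at (255,275), and the lamp's violet top at (695,147), yawed about +11°. The two views agree within 2 mm, so I'll grasp.

```bash
cat >> h.py <<'E'
def q(deg):
    a=np.radians(deg)/2; return np.array([0,np.cos(a),np.sin(a),0])
def stat(m):
    print(m,np.round(ctrl.current_position(),4),"w",round(float(ctrl.current_width()),4),"F",np.round(ctrl.current_wrist_force(),1),"M",np.round(ctrl.current_wrist_torque(),2),"t",round(ctrl.current_time_s(),1))
LX,LY,LYAW=.4575,-.355,11.3
ZG=.137+.004-ctrl.pinch_z
E
python3 - <<'E'
from h import *
for p,y in(((LX,LY,.25),LYAW),((.571,.0845,.2),-18.8),((.569,-.002,.15),-14.6)):
    print(np.round(ctrl.inverse_kinematics(np.array(p),q(y)),2))
ctrl.set_gripper(.088)
ctrl.move_to(np.array([LX,LY,.25]),q(LYAW)); stat("above")
print(ctrl.movel(np.array([LX,LY,ZG]),max_speed=.06,until_force=6)); stat("down")
s=ctrl.snapshot("side"); cv2.imwrite("pics/s1.png",cv2.resize(s["img"][90:250,370:570],None,fx=4,fy=4,interpolation=cv2.INTER_CUBIC)[:600])
E
```

```text
[ 0.66  0.61 -0.14  1.7   0.11  0.84 -0.9 ]
[-0.3   0.68  0.13  1.76 -0.13  0.71 -2.  ]
[-0.14  0.74  0.1   1.83 -0.12  0.58 -1.78]
above [ 0.4563 -0.3567  0.2499] w 0.0881 F [ 0.1 -0.9  0.9] M [0.03 0.03 0.04] t 1.7
False
down [ 0.4576 -0.3551  0.1225] w 0.0883 F [-0.2  0.4  0.2] M [0.07 0.01 0.  ] t 4.0
```

View pics/s1.png

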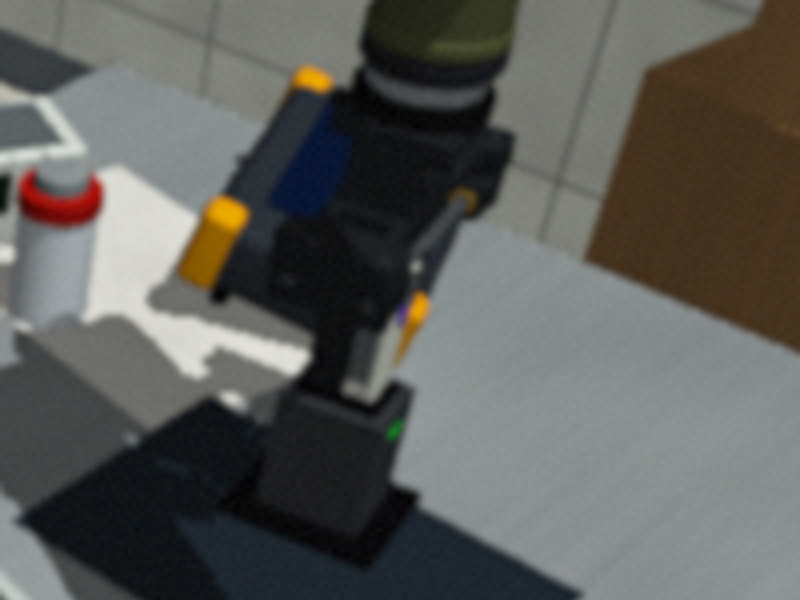

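The side view shows the fingers straddling the lamp grip, whose light body is at about (375,355) above the dock. Now I close, check the forces and lift.

Run:
```python
from h import *
ctrl.set_gripper(0.0); stat("closed")
F=np.array(ctrl.current_wrist_force())
if np.linalg.norm(F[:2])<25 and .025<ctrl.current_width()<.035:
    p=np.array([LX,LY,ZG]); print(ctrl.movel(p+[0,0,.01],max_speed=.03,until_force=15)); stat("+10")
    print(ctrl.movel(p+[0,0,.1],max_speed=.06,until_force=15)); stat("+100")
    s=ctrl.snapshot("side"); cv2.imwrite("pics/s2.png",cv2.resize(s["img"][60:210,370:570],None,fx=4,fy=4,interpolation=cv2.INTER_CUBIC))
```

```text
closed [ 0.4574 -0.3545  0.1223] w 0.0295 F [-0.9  1.1  0.9] M [ 0.27  0.08 -0.02] t 4.9
False
+10 [ 0.4575 -0.3552  0.1324] w 0.0298 F [ 0.4 -0.1 -1.8] M [-0.01  0.04  0.06] t 5.4
False
+100 [ 0.4573 -0.3549  0.2219] w 0.0299 F [-0.5  0.7 -2.9] M [-0.03  0.01  0.  ] t 7.0
```

View pics/s2.png

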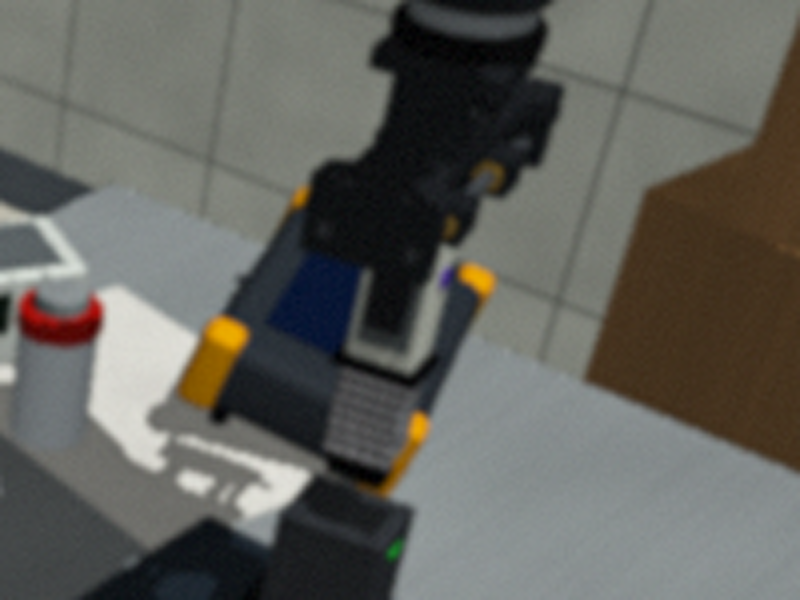

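The lamp is held and clear of the dock: nose at (355,470) in the crop, dock rim below it, finger centred on the grip. Next I carry it over the blue lid and look.

Run:
```python
from h import *
import pickle
ctrl.movel(np.array([.5715,.0845,.222]),max_speed=.11,ori=q(-18.8)); stat("over")
ctrl.movel(np.array([.5715,.0845,.165]),max_speed=.05); stat("mid")
ctrl.sleep(.3)
o=np.zeros((600,800,3),np.uint8)
for i,n in enumerate(("side","top")):
    s=ctrl.snapshot(n); pickle.dump(s,open(n+"3.pkl","wb"))
    x0,y0=(235,150) if i==0 else (250,165)
    o[:,i*400:i*400+400]=cv2.resize(s["img"][y0:y0+150,x0:x0+100],None,fx=4,fy=4,interpolation=cv2.INTER_CUBIC)
    print(n,proj(s,[.5715,.0845,.0577]),proj(s,[.5715,.0845,.017]))
cv2.imwrite("pics/s3.png",o)
```

```text
over [0.5715 0.0843 0.222 ] w 0.03 F [ 1.   0.8 -3.1] M [ 0.07 -0.   -0.01] t 11.4
mid [0.5718 0.0845 0.1653] w 0.0297 F [-0.7  0.6 -3. ] M [0.03 0.01 0.03] t 12.7
side [286.31364516 258.85155579] [287.09801252 272.48882672]
top [285.3899636  222.82289012] [285.93120174 226.28209999]
```

View pics/s3.png

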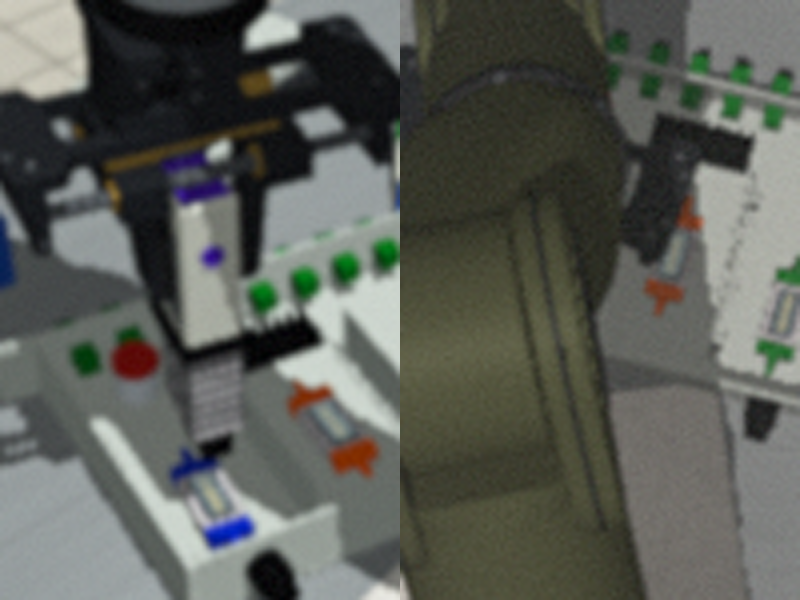

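The side crop shows the lamp hanging upright over the blue lid, lid centre at about (212,495) and nose tip at about (215,452). I'll compare that with the projected nominal lamp.

Run:
```python
from h import *
import pickle
s=pickle.load(open("side3.pkl","rb")); W=np.array([.5717,.0845,.0579]); a=np.radians(-18.8)
X=np.array([np.cos(a),np.sin(a),0]);Y=np.array([-np.sin(a),np.cos(a),0])
img=s["img"].copy()
big=cv2.resize(img[165:300,245:325],None,fx=7.4,fy=4.4*7.4/4.4,interpolation=cv2.INTER_CUBIC)[:800]
big=cv2.resize(img[195:295,250:350],None,fx=6,fy=6,interpolation=cv2.INTER_CUBIC)
c=lambda p:tuple(int(round(v)) for v in (proj(s,p)-[250,195]+.5)*6)
for w,h,z,col in((.034,.016,0,(0,0,255)),(.04,.028,.018,(0,255,0)),(.05,.038,.075,(0,255,255)),(.04,.03,.081,(255,0,255))):
    P=[W+X*w/2*i+Y*h/2*j+[0,0,z] for i,j in((1,1),(1,-1),(-1,-1),(-1,1))]
    cv2.polylines(big,[np.array([c(p) for p in P])],True,col,1)
L=[np.array([.5715,.0845,.017])+X*.015*i+Y*.007*j for i,j in((1,1),(1,-1),(-1,-1),(-1,1))]
cv2.polylines(big,[np.array([c(p) for p in L])],True,(0,0,255),1)
cv2.imwrite("pics/s4.png",big)
for u in((288,273.75),): print(ray(s,u,.017))
```

```text
[0.56732011 0.08552347 0.017     ]
```

View pics/s4.png

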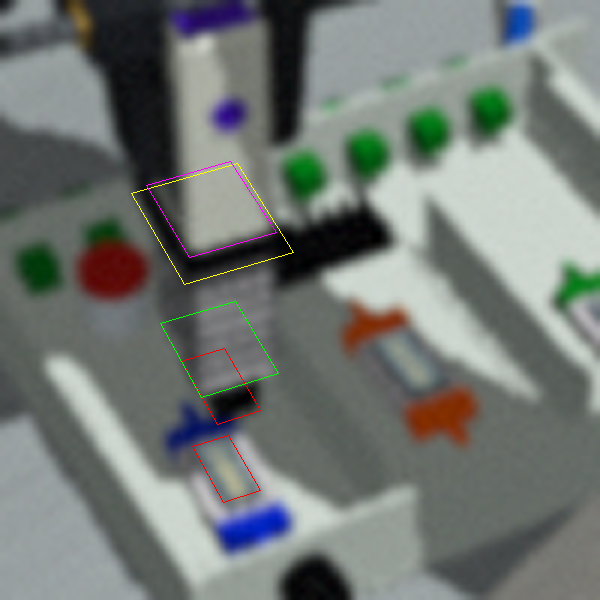

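The projected lamp and lid outlines match the image to about a pixel: nose at (235,405), lid at (228,470). I'll descend, cure, cross the partition and descend on orange.

Run:
```python
from h import *
import pickle
B=[.5715,.0845];O=[.5690,-.0018];Z=.1345;H=.1073+.085
m=lambda p,z,v,**k: ctrl.movel(np.array([*p,z]),max_speed=v,**k)
print(m(B,Z,.03,until_force=6)); ctrl.sleep(.7); stat("blue")
ctrl.sleep(3.2); stat("blue end")
m(B,H,.05); m(O,H,.06,ori=q(-14.6)); ctrl.sleep(.2)
print(m(O,Z,.04,until_force=6)); ctrl.sleep(1.0); stat("orange")
s=ctrl.snapshot("side"); W=np.array([*O,.027]); a=np.radians(-14.6)
X=np.array([np.cos(a),np.sin(a),0]);Y=np.array([-np.sin(a),np.cos(a),0])
big=cv2.resize(s["img"][185:285,265:365],None,fx=6,fy=6,interpolation=cv2.INTER_CUBIC)
c=lambda p:tuple(int(round(v)) for v in (proj(s,p)-[265,185]+.5)*6)
for w,h,z,col in((.034,.016,0,(0,0,255)),(.04,.028,.018,(0,255,0)),(.05,.038,.075,(0,255,255)),(.03,.014,-.01,(255,0,0))):
    P=[W+X*w/2*i+Y*h/2*j+[0,0,z] for i,j in((1,1),(1,-1),(-1,-1),(-1,1))]
    cv2.polylines(big,[np.array([c(p) for p in P])],True,col,1)
cv2.imwrite("pics/s5.png",big)
ctrl.sleep(2.5); stat("end"); print(np.round(ctrl.current_tcp_rot(),4),q(-14.6).round(4))
```

```text
False
blue [0.5715 0.0845 0.1345] w 0.0294 F [-0.8  0.4 -2.9] M [ 0.07  0.02 -0.05] t 14.9
blue end [0.5715 0.0845 0.1345] w 0.0301 F [ 0.3 -0.6 -2.7] M [ 0.03  0.01 -0.  ] t 18.1
False
orange [ 0.569  -0.0018  0.1345] w 0.0297 F [ 0.   0.4 -2.7] M [ 0.02  0.01 -0.02] t 23.8
end [ 0.569  -0.0018  0.1345] w 0.0295 F [-0.   0.  -2.9] M [ 0.   -0.07  0.04] t 26.4
[ 0.      0.9919 -0.1271 -0.    ] [ 0.      0.9919 -0.1271  0.    ]
```

View pics/s5.png

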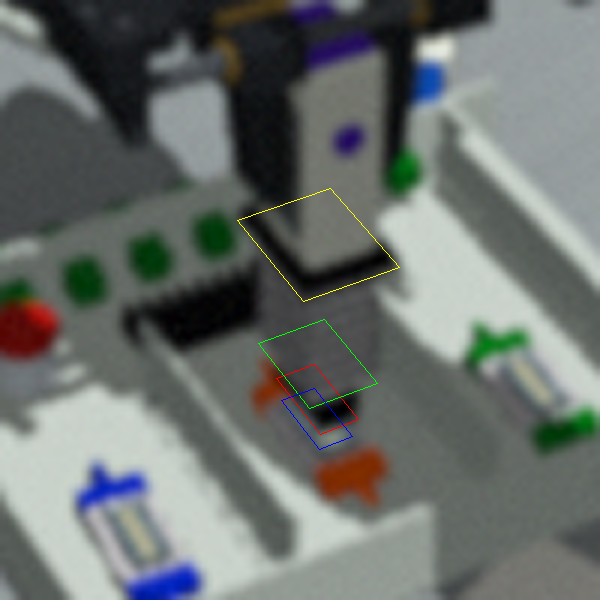

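The nose at (332,410) sits directly over the orange lid (visible edge at about (335,438)), aligned and steady. Handing in.

```bash
python3 -c "
from h import *
print(ctrl.sign_off())"
```

```text
the job is handed in; nothing more can be done
None
```

The lamp was held for over 3 s above the blue lid, carried over the partition, and is now held steady about 1 cm above the orange lid; the job is handed in at about 26 s, with no contact seen in the force readings and a possible 1–2 mm offset along the lid.

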